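Load an infusion canister and hold its bayonet lid at the halfway mark

TASK

Load the infusion canister: take the red-capped glass tube out of the wooden rack and stand it fully home in the well in the middle of the canister, then fit the bayonet lid over it, lugs down through the two notches of the black collar until the lid sits flat. Turn the lid clockwise (seen from above) until its orange pointer lines stand at the white halfway marks, never so far that the lock clicks, and finish while still gripping it there against its return spring: do not let go of the lid at the end. Leave the other two tubes in the rack and do not knock over or push aside the jars, glass and jigger standing around.

Things in the scene. Friction and masses are not known exactly. Their poses are not given: they have to be found in the camera images.
- canister: Infusion canister, fixed: upright steel cylinder, 90 mm diameter on a 106 mm foot, with a black bayonet collar (92 mm) on top. Origin at the centre of its underside, z up; collar's flat top at z = 95 mm. The collar's mouth is a round hole of 55 mm diameter with two notches, at +x and -x of this body, reaching 37 mm from the axis, 13 to 16 mm wide.
- collar_top (a point): Centre of the mouth, level with the collar's top (axes as the canister). The lip is 6 mm thick; under it the lid's lugs can turn clockwise seen from above; a stop blocks anticlockwise turning. White marks on the collar's top 40 degrees clockwise from each notch (halfway), red marks 81 degrees clockwise (locked).
- well_floor (a point): Centre of the floor of the white well in the middle of the canister, 22 mm above the canister's underside (axes as the canister). The well is a round bore 22.5 mm in diameter, 44 mm deep, its mouth 66 mm above the canister's underside and chamfered to 29 mm.
- lid: Loose bayonet lid, about 150 g, 77 mm tall, upright on the worktop. Origin at the centre of its underside, z up. From below: open hollow hub of 51 mm diameter (z 0 to 22 mm, lowest 4 mm tapered) with two lugs, grey flange of 73 mm diameter (z 22 to 27), aluminium crown to grip (z 27 to 77), 50 mm long in x and 44 mm across its flats, which face +y and -y. A half turn gives the same lid.
- lid_lugs (a point): Point on the lid's axis at mid-height of its lugs, 10.5 mm above its underside (axes as the lid). Two steel lugs point to +x and -x, 10 mm wide (7 mm at their lower edge), reaching 34.5 mm from the axis, 7 mm high. Orange pointer lines on the flange and the crown's top run along x, above the lugs.
- lid_flange (a point): Centre of the underside of the lid's flange, 22 mm above the lid's underside. Seated, it rests on the collar's top; with the lugs not in the notches it would stand 8 mm higher. The lid is hollow, 36 mm wide, up to 72 mm above its underside, so that it covers the tube's top.
- spring_ring (a joint): Hidden sprung ring in the collar that the lugs push along, rad: 0 at rest, grows clockwise. The lugs meet it about 0.09 rad past the notches, so it reads about 0.6 with the pointers at the white marks (0.70 rad past the notches). It turns the lid back with 0.25 N m per rad. Catches resist from about 0.87; past 1.05 the lock has clicked.
- red_tube: The tube to load: sealed glass tube with brown filling and a red cap, 20 mm diameter, 113 mm long, about 60 g, foot chamfered 3 mm. Origin at the centre of its foot, z along it to the cap. It may stand in any of the three rack holes, its top 120 mm above the worktop. Fully home in the well its top stands 40 mm above the collar's top.
- blue_tube: The same kind of tube with pale filling and a blue cap; stays in the rack.
- yellow_tube: The same kind of tube with green filling and a yellow cap; stays in the rack.
- rack: Wooden block, fixed, 60 (x) by 160 (y) by 52 mm high, origin at the centre of its underside, with three round holes 22.5 mm in diameter and 45 mm deep, at y = -50, 0 and +50 mm.
- salt_shaker: Bystander: glass shaker with a metal top, 44 mm in diameter, 90 mm tall; origin at the centre of its underside.
- olive_jar: Bystander: jar with a pale lid, 63 mm in diameter, 110 mm tall; origin at the centre of its underside.
- nutmeg_jar: Bystander: spice jar with a brown lid, 44 mm in diameter, 105 mm tall; origin at the centre of its underside.
- shot_glass: Bystander: small clear glass, 48 mm in diameter, 61 mm tall; origin at the centre of its underside.
- jigger: Bystander: two-ended steel bar measure, 43 mm in diameter, 78 mm tall; origin at the centre of its underside.

How it is judged (in metres and radians):
On the way, in this order (a step that is already met when the one before it is completed fails the run):
1. the red-capped tube stands fully home in the canister's well (horizontal distance between red_tube and well_floor below 0.006 m and z of red_tube in the frame of well_floor below 0.004 m and angle between red_tube's own z axis and vertical below 0.12 rad), for 0.2 s.
2. the lid sits flat on the collar with its lugs through the notches (z of lid in the frame of canister between 0.07 and 0.0765 m and horizontal distance between lid and canister below 0.005 m and angle between lid's own z axis and vertical below 0.07 rad), for 0.1 s.
At the end, for the whole second after the job is handed in: Red tube in the well (within 4 mm of the floor, 6 mm of the axis, 0.12 rad); lid seated (3.5 mm in height, 5 mm off axis, 0.07 rad), still, pointer within 10 degrees of the white marks against the spring, gripped with over 2 N; the other two tubes still down in the rack (all of step 1 and all of step 2 and angle between the x axis of lid and the x axis of canister, either way round between 0.525 and 0.875 rad and value of joint spring_ring above 0.35 rad and contact force between the fingers and lid above 2 N and angular speed of lid below 0.2 rad/s and z of each of blue_tube, yellow_tube in the frame of rack below 0.012 m); the arm keeps its last pose, push and grip.
It fails at once if the lid is turned so far that the lock clicks (value of joint spring_ring above 1.05 rad).
It fails at once if another tube is lifted out of the rack (distance of any of blue_tube, yellow_tube from where it was at the start of the episode above 0.03 m).
It fails at once if a bystander is pushed aside by more than 40 mm or knocked over (distance of any of salt_shaker, olive_jar, nutmeg_jar, shot_glass, jigger from where it was at the start of the episode above 0.04 m or angle between any of salt_shaker, olive_jar, nutmeg_jar, shot_glass, jigger's own z axis and vertical above 0.6 rad).
It also fails if it takes over 66 s, if anything falls off the work surface, if the arm or the gripper's body presses on something with over 40 N, if the wrist force passes 120 N, or if a joint passes its speed limit or range.

ROBOT

A 6-joint arm with a two-finger parallel gripper is mounted at the origin on a cart in front of the work surface, level with it; the furniture and walls round the work are solid. World frame = base frame: x ahead of the robot, y to its left, z up, the work surface at z = 0. Lengths are in m, angles in degrees, forces in N, time in s.
With the tool pointing down it reaches from about 0.35 to 0.975 m from the base axis. Payload 4.9 kg.
Tool frame: the origin (TCP) lies between the finger pads; the fingertips stand 17 mm ahead of it and the grasp point (between the pads) lies 2 mm behind it; z points along the fingers, y is the line along which they close (so a half turn about z gives the same grasp; the last joint's range is limited). The gripper opens to 85 mm and grips with 20 to 120 N. Pads are 22 mm wide; open, the fingers measure 114 mm over their backs; the gripper's body (76 mm by 85 mm) begins 54 mm behind the grasp point. The pads swing forward as they close: fully open they stand 13 mm farther back than shut.
Start: joints at [58.843, 3.019, 92.412, -0, 84.569, -6.818], TCP at [0.258, 0.569, 0.248] pointing down, gripper open.
Joint ranges: [-172.51, 172.51], [-57.92, 126.97], [3.15, 148.05], [-58.71, 238.71], [5.1, 150.11], [-179.66, 179.66]. Speed limits (degrees/s): [147.25, 147.25, 180, 180, 180, 180].

INTERFACE

Orientations are given as [roll, pitch, yaw] about the fixed x, y, z axes, in that order (R = Rz(yaw) Ry(pitch) Rx(roll)).
In Python, from workcell import bot gives the robot as it stands.
- The arm moves only by the tool drive_tool, never from a script. Its arguments are lists of equal length, an entry for each row: "xyz": the shift along the tool's x, y, z in cm, a list of three; "dr": the turn, a rotation vector about the tool's x, y, z in degrees, a list of three; "grip": the opening, from 0 (shut) to 1 (fully open). In form: {"xyz": [[tx, ty, tz], ...], "dr": [[wx, wy, wz], ...], "grip": [grip, ...]}. A call has 1 to 5 rows; each row is the pose to reach, as a shift and turn from the pose commanded when the call began, along the tool's axes at that moment; what a row does not reach only later rows make up. A row lasts 1/8 s, in which the tool goes at most 62.5 mm and 10.7 degrees, less where a joint would pass 70% of its speed; a pose out of reach is approached as far as the arm can. A call with a gripper value outside its range is refused whole. The fingers move at their own pace and stop on an object; "grip_force" is the grip in N (left out, the last holds). Time passes only in rows, so rows that repeat a pose let the fingers close. It gives the time, the measured TCP pose, the force and the opening at its end, in the units of the state.
- bot.observe(): the state, without advancing time (a new reading comes with each control period).
- bot.camera(name): name is "scene" or "side" or "wrist"; returns a dict with "image" (384x512x3 uint8, red, green, blue), "fx", "fy", "cx", "cy" (pixels), "k1" (the pictures are not rectified: a ray, as slopes to the right and down, at radius r is drawn at 1 + k1 r^2 times it, then the intrinsics apply), "R" (3x3) and "t" (3): a world point X has camera coordinates R X + t. Camera axes: x right, y down, z forward; pixel columns grow to the right and rows downward; lengths in m; the calibration is good to about 2 mm. A picture is of the moment at which its call begins. There is no depth.
- bot.job_done(): hands the job in, once; it reports no verdict.
The state is a dict: "time": time; "qpos": joint angles; "joint_velocities": joint speeds; "joint_efforts": joint torques, N m; "eef_pos": TCP position; "tcp_rot": TCP orientation; "force": force on the tool from outside, world axes, zero at the start; "torque": the same for the moment, N m; "opening": opening from 0.0 (shut) to 1.0 (fully open).
Only numpy, scipy, OpenCV 4.12 (cv2) and the standard library are available. Lean on these libraries where they do the work, as an engineer would, in place of code of your own. Each camera call takes 0.05 s, during which the arm holds its last target. There are 200 camera calls.

## Working session

There is one attempt and no reset: what is moved stays moved. The work goes in short steps, Python scripts to look and compute and a tool call to move; the robot and the scene stay as the last step left them, time stands still between calls to the robot, and variables do not carry over. Pictures are saved under pics/ and viewed, on a budget of 10 in all, crops included, one or two more only if the job needs it, and the job is handed in when it is done.

Besides the shell and the picture viewer there is one more tool, called after "Request:" by a JSON object that holds its "op" and its "data". drive_tool: Moves the arm, as the interface text tells. Its arguments: {"type":"object","properties":{"xyz":{"type":"array"},"dr":{"type":"array"},"grip":{"type":"array"},"grip_force":{"type":"number"}},"required":["xyz","dr","grip"]}

```bash
mkdir -p pics; ls
python3 - <<'E'
from workcell import bot
import cv2
print(bot.observe())
for n in ("scene","side","wrist"):
    c=bot.camera(n)
    cv2.imwrite(f"pics/{n}0.png",c["image"][:,:,::-1])
    print(n,{k:(v.tolist() if hasattr(v,'tolist') else v) for k,v in c.items() if k!="image"})
a=cv2.imread("pics/scene0.png");b=cv2.imread("pics/side0.png")
E
```

```text
pics
{'time': 0.0, 'qpos': array([ 5.88441927e+01,  3.05762958e+00,  9.24938913e+01,  1.64735165e-03,
        8.45724476e+01, -6.81751400e+00]), 'joint_velocities': array([ 0.00145792,  0.02005869, -0.02929181, -0.0415725 ,  0.04739054,
       -0.06958797]), 'joint_efforts': array([-7.11772336e-04, -3.93674898e+01, -3.70174992e+01, -2.16564149e-04,
        7.06241568e-03,  1.18160193e-05]), 'eef_pos': array([0.25724159, 0.56892966, 0.24704025]), 'tcp_rot': array([-1.79877103e+02, -1.63440160e-02,  1.55661532e+02]), 'force': array([0.47169507, 0.37785507, 0.65974672]), 'torque': array([-0.02299239,  0.02640551,  0.03066514]), 'opening': 1.0013378019516759}
scene {'fx': 484.6750543981829, 'fy': 484.6750543981829, 'cx': 254.44228400681754, 'cy': 201.85125094423046, 'k1': 0.04948658949203745, 'R': [[0.42903055709961063, -0.9032098022333319, -0.012034709154088503], [-0.6889727394860942, -0.31859223334444714, -0.6510111773983794], [0.5841655119226267, 0.28759527465211077, -0.7589727351347694]], 't': [-0.20584239682120087, 0.37383746061115064, 1.436244928272803]}
side {'fx': 495.86906884599745, 'fy': 495.86906884599745, 'cx': 254.4055801966994, 'cy': 187.30053270727558, 'k1': 0.03680108070420806, 'R': [[-0.48376411730988716, -0.8751580482118366, 0.008406512560763527], [-0.4062104764925309, 0.21601364162802905, -0.8878801469896194], [0.7752195350938318, -0.43293936905835445, -0.45999801643948135]], 't': [0.20049562669910292, 0.28772039210323247, 1.3699190276053748]}
wrist {'fx': 283.57983517319786, 'fy': 283.57983517319786, 'cx': 257.9324178596937, 'cy': 195.07861447810527, 'k1': -0.013243472575732041, 'R': [[0.41326088694286167, 0.910610249395788, -0.0021007185774422434], [0.8689285413406758, -0.3936524556782489, 0.3000015569660449], [0.27235753958127557, -0.1258042838452912, -0.9539363987181793]], 't': [-0.6243381403104206, -0.03884942472516263, 0.37946704628329453]}
```

View pics/scene0.png

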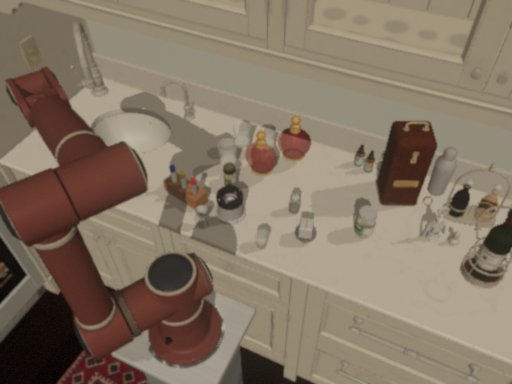

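View pics/side0.png

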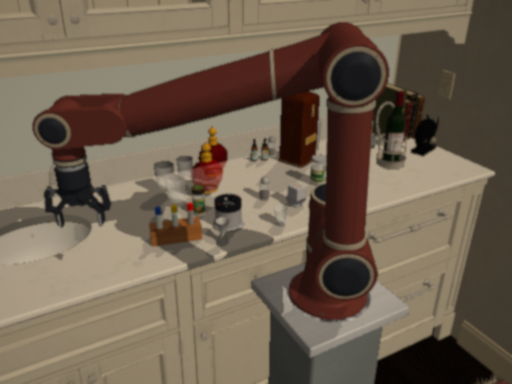

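The scene view shows the rack near (187,188), the red cap at (193,182), the canister at (230,205) and the lid probably at (306,230). The side view shows the rack at (175,232), the canister at (228,207) and the lid at (297,193). I'll enlarge both.

```bash
cat > h.py <<'E'
import numpy as np,cv2
from workcell import bot
def ray(c,uv):
    d=np.array([(uv[0]-c["cx"])/c["fx"],(uv[1]-c["cy"])/c["fy"]]); s=d.copy()
    for _ in range(20): s=d/(1+c["k1"]*(s@s))
    R=np.array(c["R"]);t=np.array(c["t"]); return -R.T@t, R.T@np.array([s[0],s[1],1])
def onz(c,uv,z):
    o,d=ray(c,uv); return o+d*(z-o[2])/d[2]
def tri(c1,u1,c2,u2):
    o1,d1=ray(c1,u1);o2,d2=ray(c2,u2)
    s=np.linalg.lstsq(np.c_[d1,-d2],o2-o1,rcond=None)[0]
    a=o1+d1*s[0];b=o2+d2*s[1]; return (a+b)/2,np.linalg.norm(a-b)
def proj(c,X):
    p=np.array(c["R"])@X+np.array(c["t"]); s=p[:2]/p[2]; s=s*(1+c["k1"]*(s@s))
    return np.array([c["fx"]*s[0]+c["cx"],c["fy"]*s[1]+c["cy"]])
E
python3 - <<'E'
from h import *
cs=bot.camera("scene");cd=bot.camera("side")
for n,a,b in (("red",(193,182),(190,208)),("can",(230,193),(228,201)),("lid",(306,218),(297,186))): print(n,*tri(cs,a,cd,b))
a=cs["image"][150:250,150:350];b=cd["image"][165:255,140:340]
im=np.vstack([cv2.resize(a,None,fx=3,fy=3,interpolation=2),cv2.resize(b,None,fx=3,fy=3,interpolation=2)])
im=np.clip(im*1.3,0,255).astype(np.uint8)
cv2.imwrite("pics/z1.png",im[:,:,::-1])
E
```

```text
red [0.44541678 0.21817855 0.10026896] 0.0021152632973186584
can [0.45892871 0.0808882  0.08709943] 0.011117435924564654
lid [ 0.46823633 -0.19548555  0.07634566] 0.021450403973874658
```

View pics/z1.png

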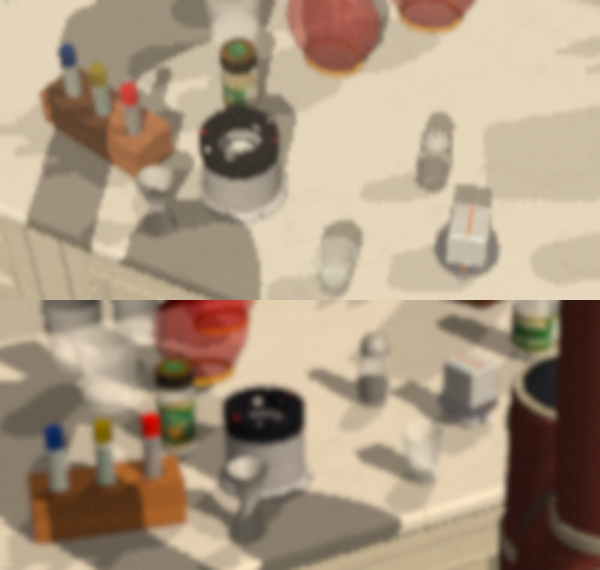

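The enlargement shows red, yellow and blue caps in a row, with red nearest the canister. The jigger is left of and in front of the canister and the olive jar is behind it. The lid lies to the right with its orange line visible, and the shaker and glass are beside it. Next I need the wrist camera's mounting and rough positions for everything.

```bash
cat >> h.py <<'E'
from scipy.spatial.transform import Rotation as Ro
def tool(s=None):
    s=s or bot.observe(); return np.array(s["eef_pos"]),Ro.from_euler("xyz",s["tcp_rot"],degrees=True).as_matrix()
def go(xyz,yaw,s=None):
    "shift (cm) and dr in tool axes to reach pointing-down pose with tool y axis at angle yaw+90"
    p,R=tool(s); T=Ro.from_euler("xyz",[180,0,yaw],degrees=True).as_matrix()
    return np.round(R.T@(np.array(xyz)-p)*100,2),np.round(Ro.from_matrix(R.T@T).as_rotvec(degrees=True),1)
E
python3 - <<'E'
from h import *
cs=bot.camera("scene");cd=bot.camera("side");cw=bot.camera("wrist")
p,R=tool(); C=-cw["R"].T@cw["t"]; print("cam in tool",R.T@(C-p)*100,"axes\n",R.T@cw["R"].T)
def S(x,y): return (150+x/3,150+y/3)
def D(x,y): return (140+x/3,165+(y-300)/3)
for n,a,b in (("redtop",S(129,88),D(151,418)),("yel",S(98,68),D(103,425)),("blue",S(67,50),D(55,431)),("canmouth",S(240,143),D(264,411)),("lidtop",S(470,218),D(473,360)),("jig",S(156,175),D(245,462)),("olive/nut",S(238,48),D(176,370)),("shaker",S(437,128),D(374,345)),("glass",S(343,232),D(422,428))): print(n,*tri(cs,a,cd,b))
for n,z,a in (("can",.095,S(240,143)),("liddiamtop",.077,S(470,218)),("linea",.077,S(472,204)),("lineb",.077,S(469,235)),("flange",.027,S(463,268)),("redm",.095,S(206,131)),("whitem",.095,S(273,148)),("rackcornerfront",.052,S(110,160)),("r2",.052,S(170,132)),("r3",.052,S(43,92))): print(n,onz(cs,a,z))
E
```

```text
cam in tool [  7.59729917   0.04767974 -12.50233692] axes
 [[-1.22830841e-03 -9.53878687e-01 -3.00189843e-01]
 [ 9.99999140e-01 -1.03389746e-03 -8.06471638e-04]
 [ 4.58910589e-04 -3.00190576e-01  9.53879137e-01]]
redtop [0.44566743 0.2165733  0.11349711] 0.0031191460829242137
yel [0.45856972 0.2656397  0.1122432 ] 0.004343423748063425
blue [0.46879276 0.31404788 0.11261991] 0.0035765096524005553
canmouth [0.45276779 0.07909213 0.08013404] 0.002261514585975677
lidtop [ 0.46057156 -0.20001224  0.07601177] 0.005042675139977671
jig [0.37085875 0.14293257 0.07735514] 0.0011535243080724982
olive/nut [0.56645233 0.13853881 0.09790649] 0.007681063550198215
shaker [ 0.56416784 -0.11961375  0.07327012] 0.014691963706670579
glass [ 0.39053305 -0.08026489  0.05611024] 0.01960391878010893
can [0.44028325 0.07163578 0.095     ]
liddiamtop [ 0.46267737 -0.19881822  0.077     ]
linea [ 0.48189063 -0.19365169  0.077     ]
lineb [ 0.44040417 -0.20637952  0.077     ]
flange [ 0.4320266  -0.20624845  0.027     ]
redm [0.44016029 0.11507457 0.095     ]
whitem [0.44923448 0.03447162 0.095     ]
rackcornerfront [0.38636128 0.21546858 0.052     ]
r2 [0.45345798 0.17350318 0.052     ]
r3 [0.44564479 0.34389798 0.052     ]
```

Run:
```python
from h import *
print(go((.46,.19,.30),77))
```

```text
(array([-34.08, -26.22,  -5.18]), array([-0. ,  0. , 78.7]))
```

Request:
{"op": "drive_tool", "data": {"xyz": [[-4, -3, -0.6], [-8, -6, -1.2], [-12, -9, -1.8], [-16, -12, -2.4], [-20, -15, -3]], "dr": [[0, 0, 10], [0, 0, 20], [0, 0, 30], [0, 0, 40], [0, 0, 50]], "grip": [1, 1, 1, 1, 1]}}

```text
time: 1.02
eef_pos: [0.3785, 0.3489, 0.2787]
tcp_rot: [180.0, -0.0, 105.3]
force: [0.3, 0.7, -0.5]
opening: 0.997
```

Run:
```python
from h import *
print(go((.46,.19,.30),77))
```

```text
(array([-17.48,   3.65,  -2.13]), array([ 0. , -0. , 28.3]))
```

Request:
{"op": "drive_tool", "data": {"xyz": [[-4.5, 0.9, -0.5], [-9, 1.8, -1], [-13.5, 2.7, -1.6], [-17.5, 3.65, -2.1], [-17.5, 3.65, -2.1]], "dr": [[0, 0, 8], [0, 0, 16], [0, 0, 24], [0, 0, 28.3], [0, 0, 28.3]], "grip": [1, 1, 1, 1, 1]}}

```text
time: 1.65
eef_pos: [0.4615, 0.1898, 0.3]
tcp_rot: [179.9, -0.0, 77.1]
force: [-0.4, 0.9, 0.5]
opening: 0.997
```

Run:
```python
from h import *
import pickle
c=bot.camera("wrist"); pickle.dump(c,open("w1.pkl","wb"))
print(bot.observe()["eef_pos"],bot.observe()["tcp_rot"])
cv2.imwrite("pics/w1.png",cv2.resize(c["image"],(768,576))[:,:,::-1])
```

```text
[0.46077377 0.19098779 0.29954922] [ 1.79991719e+02 -3.23299907e-02  7.72560254e+01]
```

View pics/w1.png

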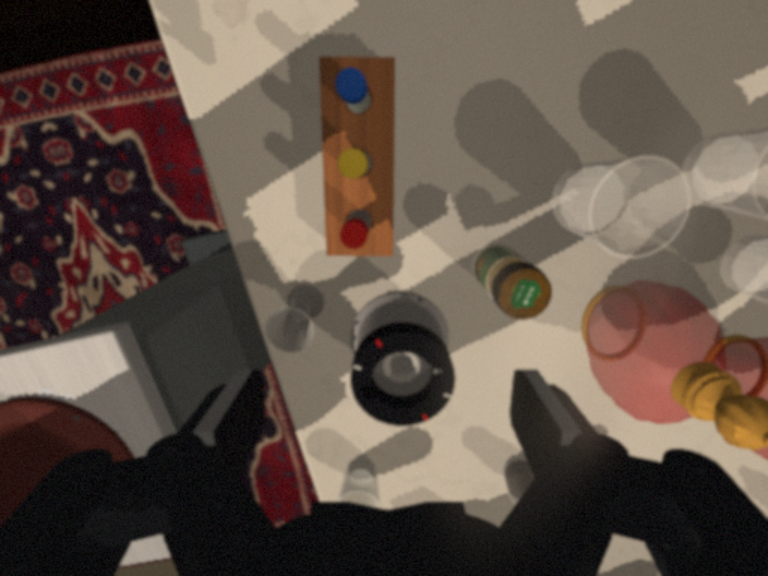

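The wrist view (768 px scale) shows the red cap at (354,233), the collar disc centred near (402,373), red marks at (379,343) and (425,417), and white marks near (358,367) and (437,371). Next I'll measure these precisely.

Run:
```python
from h import *
import pickle
c=pickle.load(open("w1.pkl","rb")); im=c["image"]; hsv=cv2.cvtColor(im,cv2.COLOR_RGB2HSV)
def blobs(m,roi,mn=3):
    x0,y0,x1,y1=roi; mm=np.zeros_like(m); mm[y0:y1,x0:x1]=m[y0:y1,x0:x1]
    n,l,s,ce=cv2.connectedComponentsWithStats(mm); return [(s[i].tolist(),ce[i]) for i in range(1,n) if s[i,4]>=mn]
H,S,V=[hsv[:,:,i].astype(int) for i in range(3)]
red=(((H<8)|(H>172))&(S>170)&(V>60)).astype(np.uint8)
for s,ce in blobs(red,(215,130,260,175)): print("redcap",s,ce,onz(c,ce,.12),onz(c,ce,.115))
for s,ce in blobs(((H>18)&(H<35)&(S>130)).astype(np.uint8),(215,90,260,130)): print("yel",s,ce,onz(c,ce,.115))
for s,ce in blobs(((H>100)&(H<130)&(S>120)).astype(np.uint8),(215,40,260,75)): print("blue",s,ce,onz(c,ce,.115))
rm=(((H<10)|(H>170))&(S>120)&(V>70)).astype(np.uint8)
P={}
P["r"]=[onz(c,ce,.095) for s,ce in blobs(rm,(225,215,310,290))]
dark=(V<60).astype(np.uint8); 
x0,y0,x1,y1=225,205,315,295
d=np.zeros_like(dark); d[y0:y1,x0:x1]=dark[y0:y1,x0:x1]
cn=max(cv2.findContours(d,cv2.RETR_EXTERNAL,1)[0],key=cv2.contourArea); h=cv2.convexHull(cn)
print("dark bbox",cv2.boundingRect(cn))
pts=np.array([onz(c,p[0],.095)[:2] for p in h]); 
e=cv2.fitEllipse(pts.astype(np.float32)*1000); print("hull ellipse mm",e)
disc=np.zeros_like(dark);cv2.fillConvexPoly(disc,h,1);disc=cv2.erode(disc,np.ones((3,3)))
wh=((V>95)&(disc>0)&(red==0)).astype(np.uint8)
for s,ce in blobs(wh,(225,205,315,295),2): print("bright",s,ce,onz(c,ce,.095))
print("red marks",P["r"])
crop=im[200:300,220:320]; cv2.imwrite("pics/w1c.png",cv2.resize(np.clip(crop*1.6,0,255).astype(np.uint8),None,fx=5,fy=5,interpolation=2)[:,:,::-1])
```

```text
redcap [227, 146, 18, 20, 283] [235.5795053  155.52650177] [0.44468017 0.22026674 0.12      ] [0.44411231 0.21953697 0.115     ]
yel [225, 98, 21, 21, 323] [235.02167183 108.21052632] [0.45581791 0.26792541 0.115     ]
blue [224, 46, 20, 23, 351] [233.86609687  56.67521368] [0.46685074 0.31593443 0.115     ]
dark bbox (235, 209, 67, 74)
hull ellipse mm ((452.3818359375, 89.2549057006836), (87.33042907714844, 103.0595474243164), 168.96282958984375)
bright [269, 235, 12, 14, 83] [275.79518072 240.6626506 ] [0.46507517 0.09846157 0.095     ]
bright [255, 237, 7, 14, 53] [258.         243.50943396] [0.44186808 0.0996482  0.095     ]
bright [264, 236, 2, 1, 2] [264.5 236. ] [0.45235124 0.10815696 0.095     ]
bright [236, 243, 5, 4, 15] [238.13333333 244.6       ] [0.41650972 0.10388446 0.095     ]
bright [290, 247, 2, 1, 2] [290.5 247. ] [0.48178473 0.08529019 0.095     ]
bright [296, 262, 3, 3, 7] [296.71428571 262.85714286] [0.48536061 0.06051903 0.095     ]
red marks [array([0.43925215, 0.12173968, 0.095     ]), array([0.4629736 , 0.04284352, 0.095     ])]
```

View pics/w1c.png

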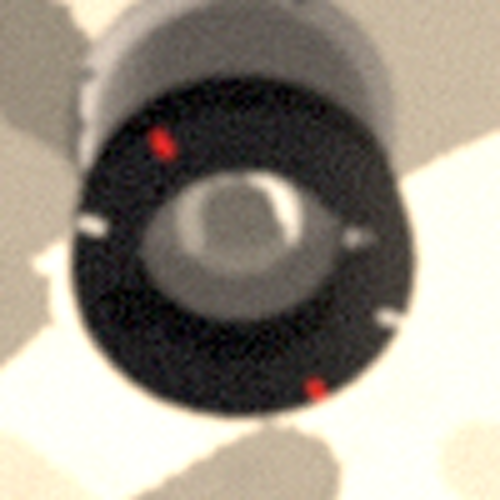

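Both mark pairs give the same collar centre, (0.451, 0.082), and put the notch axis at about 7.8°. The red tube is at (0.4445, 0.2198), and the rack axis lies at 76.8°.

Run:
```python
from h import *
print(go((.4445,.2198,.106),76.8), bot.observe()["qpos"])
```

```text
(array([ 2.44, -2.23, 19.36]), array([ 0. , -0. ,  0.5])) [ 1.39451821e+01 -1.61042162e+01  1.05158299e+02  2.51694634e-02
  9.09239977e+01  2.66895697e+01]
```

Request:
{"op": "drive_tool", "data": {"xyz": [[2.44, -2.2, 3], [2.44, -2.2, 8], [2.44, -2.2, 13], [2.44, -2.2, 17], [2.44, -2.2, 19.4]], "dr": [[0, 0, 0.4], [0, 0, 0.4], [0, 0, 0.4], [0, 0, 0.4], [0, 0, 0.4]], "grip": [0.7, 0.7, 0.7, 0.7, 0.7]}}

```text
time: 2.33
eef_pos: [0.4419, 0.2211, 0.1024]
tcp_rot: [-179.8, 0.1, 77.1]
force: [-0.2, 0.2, -0.0]
opening: 0.698
```

Request:
{"op": "drive_tool", "data": {"xyz": [[0, 0, 0], [0, 0, 0], [0, 0, 0], [0, 0, 0], [0, 0, 0]], "dr": [[0, 0, 0], [0, 0, 0], [0, 0, 0], [0, 0, 0], [0, 0, 0]], "grip": [0.7, 0.1, 0.1, 0.1, 0.1], "grip_force": 40}}

```text
time: 2.95
eef_pos: [0.4451, 0.2209, 0.1072]
tcp_rot: [179.9, -0.1, 77.0]
force: [-1.0, 1.4, 5.9]
opening: 0.222
```

Request:
{"op": "drive_tool", "data": {"xyz": [[0, 0, -2], [0, 0, -5], [0, 0, -9], [0, 0, -12], [0, 0, -12]], "dr": [[0, 0, 0], [0, 0, 0], [0, 0, 0], [0, 0, 0], [0, 0, 0]], "grip": [0.1, 0.1, 0.1, 0.1, 0.1]}}

```text
time: 3.58
eef_pos: [0.4459, 0.2207, 0.2287]
tcp_rot: [179.7, -0.2, 77.0]
force: [-0.2, 0.0, -1.6]
opening: 0.218
```

Run:
```python
from h import *
import pickle
c=bot.camera("wrist"); pickle.dump(c,open("w2.pkl","wb"))
print(bot.observe())
d=bot.camera("side")
im=np.vstack([c["image"],np.zeros((0,512,3),np.uint8)])
s=cv2.resize(d["image"][150:250,130:300],None,fx=3,fy=3,interpolation=2)[:,:286]
s2=cv2.resize(d["image"][150:278,140:235],(285,384),interpolation=2)
cv2.imwrite("pics/w2.png",np.hstack([im,s2])[:,:,::-1])
print(go((.451,.0822,.226),76.8))
```

```text
{'time': 3.625, 'qpos': array([ 1.77636420e+01, -1.43207830e+01,  1.10651825e+02, -6.98125330e-03,
        8.35179884e+01,  3.08122125e+01]), 'joint_velocities': array([-2.00712467e-03,  1.38320144e+00,  2.73891096e+00, -5.82883535e-03,
        2.77459760e-02, -3.52281237e-02]), 'joint_efforts': array([ 1.48598099e-02, -2.76354700e+01, -3.88041580e+01, -1.25084178e-03,
       -1.86580553e-02, -4.10970279e-05]), 'eef_pos': array([0.44481858, 0.22038568, 0.22627925]), 'tcp_rot': array([ 1.79866785e+02, -7.13713607e-02,  7.69522915e+01]), 'force': array([ 0.82773013,  0.30525453, -1.30136506]), 'torque': array([-0.01331826, -0.00195425, -0.0074604 ]), 'opening': 0.22446612331782415}
(array([-13.28,   3.8 ,  -0.13]), array([-0. ,  0. ,  0.2]))
```

View pics/w2.png

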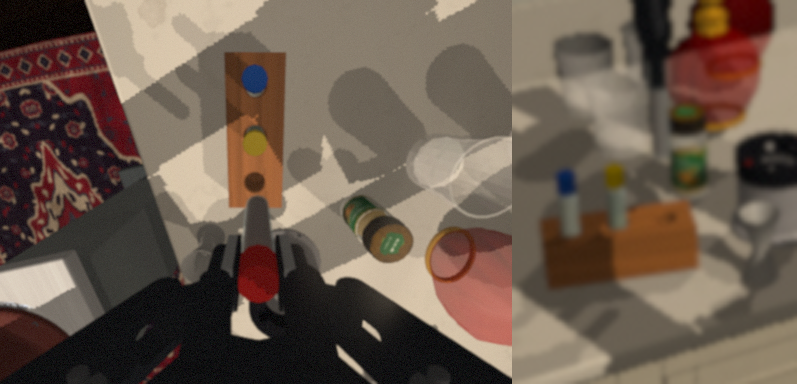

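The tube is held upright, with its cap at (258,274) and its foot near (257,200), and its hole in the rack is empty. I'll check where the tube sits in the grip.

Run:
```python
from h import *
import pickle
c=pickle.load(open("w2.pkl","rb")); p=np.array([.4450,.2205,.2265])
for dz in (.014,-.099): print(dz,proj(c,p+[0,0,dz]),proj(c,p+[.01,0,dz]),proj(c,p+[0,.01,dz]))
im=c["image"];hsv=cv2.cvtColor(im,cv2.COLOR_RGB2HSV);m=((hsv[:,:,0]<8)|(hsv[:,:,0]>172))&(hsv[:,:,1]>170)&(hsv[:,:,2]>50)
m[:235]=0;m[310:]=0;m[:,:225]=0;m[:,285:]=0
ys,xs=np.nonzero(m);print(xs.min(),xs.max(),ys.min(),ys.max())
print(im[185:215,257].tolist()[::2])
```

```text
0.014 [254.5929208  281.08275164] [275.67771622 276.7639614 ] [249.50883349 262.56404488]
-0.099 [255.30455252 202.54890384] [266.87115763 199.9726329 ] [252.54899026 191.48785686]
237 278 245 303
[[60, 37, 12], [71, 44, 27], [68, 42, 26], [97, 61, 34], [137, 86, 50], [118, 86, 62], [69, 61, 51], [63, 52, 52], [64, 55, 51], [63, 54, 48], [61, 51, 48], [64, 54, 51], [61, 51, 52], [62, 54, 50], [62, 56, 48]]
```

Request:
{"op": "drive_tool", "data": {"xyz": [[-3, 0.8, 0], [-7, 1.9, 0], [-11, 2.9, 0], [-13.35, 3.55, 0], [-13.35, 3.55, 0]], "dr": [[0, 0, 0], [0, 0, 0], [0, 0, 0], [0, 0, 0], [0, 0, 0]], "grip": [0.1, 0.1, 0.1, 0.1, 0.1]}}

```text
time: 4.3
eef_pos: [0.4478, 0.081, 0.2231]
tcp_rot: [-179.8, 0.0, 76.8]
force: [-0.1, 0.1, -1.1]
opening: 0.219
```

Run:
```python
from h import *
import pickle
c=bot.camera("wrist"); print(bot.observe()["eef_pos"],bot.observe()["tcp_rot"])
pickle.dump(c,open("w3.pkl","wb"))
cv2.imwrite("pics/w3.png",cv2.resize(np.clip(c["image"][120:340,150:370]*1.4,0,255).astype(np.uint8),(596,596),interpolation=2)[:,:,::-1])
```

```text
[0.44788995 0.08192274 0.22339565] [-1.79823371e+02  1.74779228e-02  7.68648575e+01]
```

View pics/w3.png

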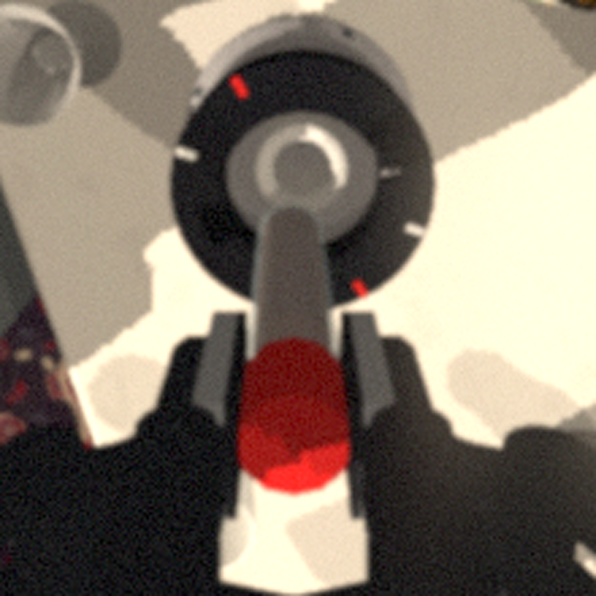

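The picture shows the tube foot at about (290,207), collar mark midpoints near (300,190) and the well bore near (302,166). I'll work out the lateral error in the camera frame relative to the tube itself.

Run:
```python
from h import *
import pickle
k=220/596
for f,col in (("w3.pkl",(150+300*k,120+190*k)),):
    c=pickle.load(open(f,"rb")); R,t=np.array(c["R"]),np.array(c["t"])
    C=-R.T@t; M=R.T
    Xt=Ro.from_euler("xyz",[180,0,76.9],degrees=True).as_matrix()
    P=onz(c,col,.095); print("collar world",P,"cam",C)
    print("collar rel cam in tool axes(cm)",Xt.T@(P-C)*100)
    for (u,v),z in (((295,437),.2385),((290,207),.1255)):
        Q=onz(c,(150+u*k,120+v*k),z); print("tube pt rel cam",Xt.T@(Q-C)*100)
    w=onz(c,(150+302*k,120+166*k),.066); print("well mouth",w, Xt.T@(w-C)*100)
c2=pickle.load(open("w2.pkl","rb"));c1=pickle.load(open("w1.pkl","rb"))
print(-c2["R"].T@c2["t"],-c1["R"].T@c1["t"])
```

```text
collar world [0.4511601  0.08241339 0.095     ] cam [0.46667986 0.15593992 0.3481829 ]
collar rel cam in tool axes(cm) [-7.51306511  0.15490093 25.31829033]
tube pt rel cam [-7.52671213 -0.01633434 10.96829033]
tube pt rel cam [-7.14708403 -0.16826265 22.26829033]
well mouth [0.45227475 0.08306617 0.066     ] [-7.4242224   0.24867003 28.21829033]
[0.46335745 0.2954088  0.35407016] [0.47933157 0.2647983  0.42510566]
```

Request:
{"op": "drive_tool", "data": {"xyz": [[0.05, 0.25, 0], [0.05, 0.25, 2.5], [0.05, 0.25, 5], [0.05, 0.25, 6.3], [0.05, 0.25, 7.5]], "dr": [[0, 0, 0], [0, 0, 0], [0, 0, 0], [0, 0, 0], [0, 0, 0]], "grip": [0.1, 0.1, 0.1, 0.1, 0.1]}}

```text
time: 4.97
eef_pos: [0.4516, 0.0828, 0.1501]
tcp_rot: [180.0, -0.0, 77.0]
force: [-0.4, -0.1, -0.9]
opening: 0.221
```

Run:
```python
from h import *
s=bot.observe();print(s["eef_pos"],s["force"],s["torque"],s["opening"])
```

```text
[0.45158152 0.08276926 0.15007861] [-0.3546446  -0.10099865 -0.90778775] [0.08125993 0.01669005 0.02877081] 0.22127384135602515
```

Request:
{"op": "drive_tool", "data": {"xyz": [[0, 0, 1], [0, 0, 2], [0, 0, 2.6], [0, 0, 3], [0, 0, 3]], "dr": [[0, 0, 0], [0, 0, 0], [0, 0, 0], [0, 0, 0], [0, 0, 0]], "grip": [0.1, 0.1, 0.1, 0.1, 0.1]}}

```text
time: 5.6
eef_pos: [0.452, 0.0824, 0.1222]
tcp_rot: [180.0, -0.1, 77.0]
force: [-3.1, 2.7, 7.9]
opening: 0.222
```

Request:
{"op": "drive_tool", "data": {"xyz": [[0, 0, -0.1], [0, 0, -0.1], [0, 0, -0.1], [0, 0, -1.5], [0, 0, -5]], "dr": [[0, 0, 0], [0, 0, 0], [0, 0, 0], [0, 0, 0], [0, 0, 0]], "grip": [0.5, 0.5, 0.5, 0.6, 0.8]}}

```text
time: 6.22
eef_pos: [0.4499, 0.0821, 0.1696]
tcp_rot: [-179.8, 0.1, 77.0]
force: [-0.4, -0.4, -0.3]
opening: 0.791
```

Request:
{"op": "drive_tool", "data": {"xyz": [[0, 0, -6], [0, 0, -12], [0, 0, -15], [0, 0, -15], [0, 0, -15]], "dr": [[0, 0, 0], [0, 0, 0], [0, 0, 0], [0, 0, 0], [0, 0, 0]], "grip": [1, 1, 1, 1, 1]}}

```text
time: 6.85
eef_pos: [0.4508, 0.0821, 0.3194]
tcp_rot: [-179.9, 0.0, 77.0]
force: [-0.1, -0.5, -0.8]
opening: 0.999
```

Run:
```python
from h import *
import pickle
C={n:bot.camera(n) for n in ("scene","side","wrist")}
pickle.dump(C,open("c4.pkl","wb")); print(bot.observe()["eef_pos"],bot.observe()["tcp_rot"])
for n in C:
    im=C[n]["image"];hsv=cv2.cvtColor(im,cv2.COLOR_RGB2HSV)
    m=(((hsv[:,:,0]<8)|(hsv[:,:,0]>172))&(hsv[:,:,1]>150)&(hsv[:,:,2]>60)).astype(np.uint8)
    X=np.array([.451,.0825,.128]); u=proj(C[n],X); print(n,"expected cap ctr",u,"top",proj(C[n],[.451,.0825,.135]))
    nn,l,s,ce=cv2.connectedComponentsWithStats(m)
    for i in range(1,nn):
        if s[i,4]>15 and np.linalg.norm(ce[i]-u)<40: print(s[i],ce[i])
print(go((.463,-.10,.32),17))
```

```text
[0.45051563 0.08214469 0.31826932] [-1.79807623e+02  5.05463869e-02  7.69608337e+01]
scene expected cap ctr [228.09037099 187.98967528] top [227.9785462  186.58125655]
[226 185   7   8  48] [229.  188.5]
side expected cap ctr [227.30234929 189.95326084] top [227.26654834 188.05792984]
[194 144  33  36 559] [212.18246869 163.60286225]
[202 184  15   6  43] [208.81395349 185.39534884]
[225 189   6   7  35] [227.85714286 192.17142857]
wrist expected cap ctr [258.17254972 175.97972353] top [258.15725691 177.46269434]
[239 138   6   7  30] [241.73333333 140.93333333]
[250 167  19  22 311] [258.97106109 177.89389068]
[273 195   4   5  17] [274.41176471 196.88235294]
(array([-17.46,   5.33,  -0.18]), array([-0.1,  0.1, 60. ]))
```

The cap sits where a tube fully home should show in all three views. Next I'll go to a pose above the lid.

Request:
{"op": "drive_tool", "data": {"xyz": [[-5, 1.2, 0], [-10, 2.5, 0], [-15, 4, 0], [-20, 5.5, 0], [-25, 7, 1]], "dr": [[0, 0, 10], [0, 0, 20], [0, 0, 30], [0, 0, 40], [0, 0, 50]], "grip": [1, 1, 1, 1, 1]}}

```text
time: 7.62
eef_pos: [0.4629, -0.1789, 0.3098]
tcp_rot: [-180.0, -0.0, 26.6]
force: [-0.3, -0.0, 0.4]
opening: 1.002
```

Run:
```python
from h import *
print(go((.461,-.20,.27),17))
```

```text
(array([-1.11,  1.8 ,  3.98]), array([-0. , -0. ,  9.6]))
```

Request:
{"op": "drive_tool", "data": {"xyz": [[-1.1, 1.8, 2], [-1.1, 1.8, 4], [-1.1, 1.8, 4]], "dr": [[0, 0, 5], [0, 0, 9.6], [0, 0, 9.6]], "grip": [1, 1, 1]}}

```text
time: 8.0
eef_pos: [0.46, -0.1977, 0.2669]
tcp_rot: [-179.7, 0.2, 17.4]
force: [-0.8, 0.4, 0.5]
opening: 1.001
```

Run:
```python
from h import *
import pickle
c=bot.camera("wrist"); print(bot.observe()["eef_pos"],bot.observe()["tcp_rot"])
pickle.dump(c,open("w5.pkl","wb"))
im=c["image"];hsv=cv2.cvtColor(im,cv2.COLOR_RGB2HSV)
m=((hsv[:,:,0]>5)&(hsv[:,:,0]<18)&(hsv[:,:,1]>110)&(hsv[:,:,2]>90)).astype(np.uint8)
nn,l,s,ce=cv2.connectedComponentsWithStats(m)
for i in range(1,nn):
    if s[i,4]>8: 
        ys,xs=np.nonzero(l==i); v=cv2.fitLine(np.c_[xs,ys].astype(np.float32),2,0,.01,.01).ravel(); print(s[i],ce[i],v[:2])
print("expect",proj(c,np.array([.461,-.2,.077])))
cv2.imwrite("pics/w5.png",im[:,:,::-1])
```

```text
[ 0.46070766 -0.19784064  0.26866358] [-1.79849713e+02  1.27494805e-01  1.74307580e+01]
[256 157   5  36  84] [258.03571429 173.91666667] [ 0.05574775 -0.99844486]
expect [260.81928196 176.19819192]
```

View pics/w5.png

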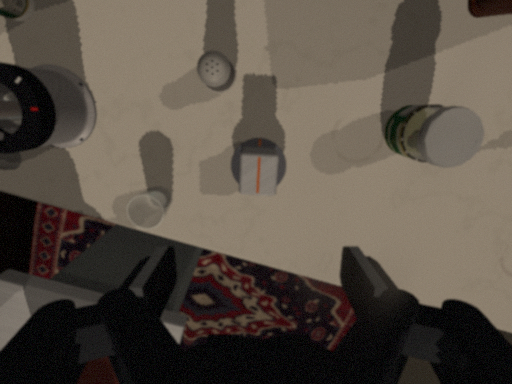

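The wrist view shows the lid's crown top with its orange line centred at (258,174), spanning rows 157 to 193. The shaker is at (215,70), the glass at (147,208) and the other jar at (450,135).

Run:
```python
from h import *
import pickle
c=pickle.load(open("w5.pkl","rb")); im=c["image"];hsv=cv2.cvtColor(im,cv2.COLOR_RGB2HSV)
m=((hsv[:,:,0]>3)&(hsv[:,:,0]<18)&(hsv[:,:,1]>70)&(hsv[:,:,2]>60)); m[:,:245]=0;m[:,272:]=0;m[:135]=0;m[200:]=0
ys,xs=np.nonzero(m[153:196]); ys=ys+153
P=np.array([onz(c,(x,y),.077)[:2] for x,y in zip(xs,ys)])
v=cv2.fitLine(P.astype(np.float32),2,0,.001,.001).ravel(); d=v[:2]*np.sign(v[0])
q=(P-P.mean(0))@d; print("line",P.mean(0),np.degrees(np.arctan2(d[1],d[0])),q.min(),q.max(), "mid",P.mean(0)+d*(q.min()+q.max())/2)
for y in range(140,200,3): print(y,np.nonzero(m[y])[0],end=" ")
g=cv2.cvtColor(im,cv2.COLOR_RGB2GRAY).astype(int)
print();print("row180",g[180,230:290].tolist())
print("col250",g[145:200,250].tolist())
```

```text
line [ 0.46194943 -0.19627997] 14.782558 -0.02212061532597229 0.021193373618231513 mid [ 0.46150116 -0.19639826]
140 [259 260] 143 [258 259 260] 146 [] 149 [] 152 [] 155 [] 158 [257 258 259 260] 161 [257 258 259 260] 164 [257 258 259 260] 167 [257 258 259 260] 170 [257 258 259 260] 173 [257 258 259 260] 176 [256 257 258 259] 179 [256 257 258 259] 182 [256 257 258 259] 185 [256 257 258 259] 188 [256 257 258 259] 191 [256 257 258 259] 194 [] 197 [] 
row180 [112, 112, 112, 111, 105, 91, 72, 61, 60, 77, 91, 106, 117, 119, 122, 122, 121, 119, 122, 119, 119, 120, 117, 121, 118, 117, 108, 96, 96, 105, 117, 118, 120, 117, 120, 116, 116, 117, 120, 122, 120, 121, 120, 117, 117, 109, 96, 75, 67, 69, 83, 101, 117, 127, 133, 135, 131, 131, 133, 129]
col250 [37, 46, 49, 54, 53, 55, 52, 59, 67, 82, 97, 106, 114, 117, 119, 117, 115, 115, 113, 114, 115, 115, 116, 116, 115, 117, 122, 122, 120, 121, 120, 123, 120, 122, 121, 119, 117, 121, 118, 123, 119, 120, 118, 118, 119, 117, 120, 122, 120, 123, 127, 128, 132, 130, 127]
```

Run:
```python
from h import *
print(go((.4611,-.1952,.053),15))
```

```text
(array([ 0.16, -0.18, 21.57]), array([-0.1,  0.1,  2.4]))
```

Request:
{"op": "drive_tool", "data": {"xyz": [[0.15, -0.2, 5], [0.15, -0.2, 10], [0.15, -0.2, 15], [0.15, -0.2, 19], [0.15, -0.2, 21.6]], "dr": [[0, 0, 2.4], [0, 0, 2.4], [0, 0, 2.4], [0, 0, 2.4], [0, 0, 2.4]], "grip": [1, 1, 1, 1, 1]}}

```text
time: 8.68
eef_pos: [0.462, -0.1951, 0.053]
tcp_rot: [-179.9, 0.0, 15.1]
force: [0.5, 0.2, 0.3]
opening: 1.0
```

Request:
{"op": "drive_tool", "data": {"xyz": [[0, 0, 0], [0, 0, 0], [0, 0, 0], [0, 0, 0], [0, 0, 0]], "dr": [[0, 0, 0], [0, 0, 0], [0, 0, 0], [0, 0, 0], [0, 0, 0]], "grip": [1, 0.3, 0.3, 0.3, 0.3], "grip_force": 60}}

```text
time: 9.3
eef_pos: [0.4636, -0.1966, 0.0563]
tcp_rot: [179.9, -0.1, 15.0]
force: [-1.8, 0.9, 6.0]
opening: 0.509
```

Request:
{"op": "drive_tool", "data": {"xyz": [[0, 0, -3], [0, 0, -8], [0, 0, -13], [0, 0, -17], [0, 0, -17]], "dr": [[0, 0, 0], [0, 0, 0], [0, 0, 0], [0, 0, 0], [0, 0, 0]], "grip": [0.3, 0.3, 0.3, 0.3, 0.3]}}

```text
time: 9.93
eef_pos: [0.464, -0.1969, 0.2287]
tcp_rot: [179.7, -0.3, 15.0]
force: [0.3, -0.1, -1.8]
opening: 0.504
```

Run:
```python
from h import *
import pickle
c=bot.camera("wrist"); s=bot.observe();print(s["eef_pos"],s["tcp_rot"],s["force"])
pickle.dump(c,open("w6.pkl","wb")); im=c["image"]
p,R=tool(s)
for dz in (.024,-.031,-.053): print(dz,proj(c,p+[0,0,dz]),[proj(c,p+R@[a,0,-dz]).round(1).tolist() for a in (-.025,.025,.0345)])
hsv=cv2.cvtColor(im,cv2.COLOR_RGB2HSV)
m=((hsv[:,:,0]>3)&(hsv[:,:,0]<18)&(hsv[:,:,1]>70)&(hsv[:,:,2]>60)).astype(np.uint8)
nn,l,st,ce=cv2.connectedComponentsWithStats(m)
for i in range(1,nn):
    if st[i,4]>10 and abs(ce[i][0]-258)<40: print(st[i],ce[i])
cv2.imwrite("pics/w6.png",cv2.resize(im[130:370,130:390],(650,600))[:,:,::-1])
print(go((.451,.0825,.225),7.8))
```

```text
[ 0.46271795 -0.1961762   0.22563065] [ 1.79873197e+02 -1.17757707e-01  1.49625517e+01] [-0.35557532  0.05435678 -1.87103909]
0.024 [255.76803504 295.63019041] [[255.8, 341.6], [255.4, 243.8], [255.3, 222.2]]
-0.031 [255.86204467 239.42024841] [[256.1, 274.5], [255.8, 201.0], [255.8, 185.5]]
-0.053 [255.88594517 225.325783  ] [[256.2, 257.3], [255.9, 190.6], [255.9, 176.7]]
[256 188   5  16  75] [257.97333333 195.57333333]
[254 253   9  84 712] [257.82724719 293.40168539]
(array([ 6.060e+00, -2.723e+01,  2.000e-02]), array([ 0.1, -0.1,  7.2]))
```

View pics/w6.png

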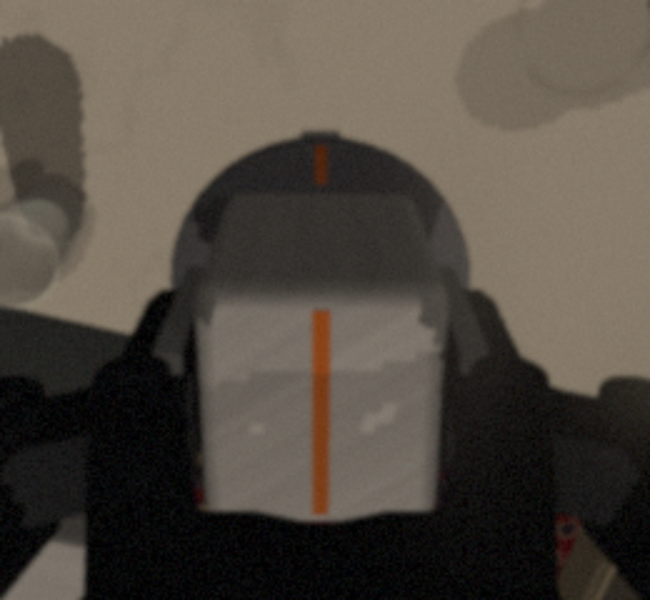

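The lid is gripped square with its pointer line straight, and it is centred on the TCP to about 0.5 mm. I'll carry it over the canister.

Request:
{"op": "drive_tool", "data": {"xyz": [[1, -5, 0], [2.5, -11, 0], [4, -17.5, 0], [5.2, -23.5, 0], [5.98, -27.3, 0]], "dr": [[0, 0, 1.5], [0, 0, 3], [0, 0, 5], [0, 0, 6.5], [0, 0, 7.2]], "grip": [0.3, 0.3, 0.3, 0.3, 0.3]}}

```text
time: 10.6
eef_pos: [0.4475, 0.0856, 0.2213]
tcp_rot: [-180.0, 0.3, 7.8]
force: [0.2, -0.0, -2.0]
opening: 0.509
```

Request:
{"op": "drive_tool", "data": {"xyz": [[0, 0, 0], [0, 0, 0]], "dr": [[0, 0, 0], [0, 0, 0]], "grip": [0.3, 0.3]}}

```text
time: 10.85
eef_pos: [0.4486, 0.083, 0.2222]
tcp_rot: [180.0, 0.2, 7.8]
force: [0.5, -0.8, -1.9]
opening: 0.509
```

Run:
```python
from h import *
import pickle
c=bot.camera("wrist"); s=bot.observe();print(s["eef_pos"],s["tcp_rot"])
pickle.dump(c,open("w7.pkl","wb")); im=c["image"]
for z,X in (("collar",(.45,.0828,.095)),): print(proj(c,np.array(X)))
P=[bot.observe() for _ in range(1)]
print(go((.45,.0828,.226),7.8))
cv2.imwrite("pics/w7.png",cv2.resize(np.clip(im[100:340,130:390]*1.4,0,255).astype(np.uint8),(650,600),interpolation=2)[:,:,::-1])
```

```text
[0.44892638 0.0826027  0.22273014] [1.79995417e+02 1.53122829e-01 7.71337992e+00]
[258.43009164 191.45612121]
(array([ 0.11, -0.01, -0.33]), array([ 0. ,  0.2, -0.1]))
```

View pics/w7.png

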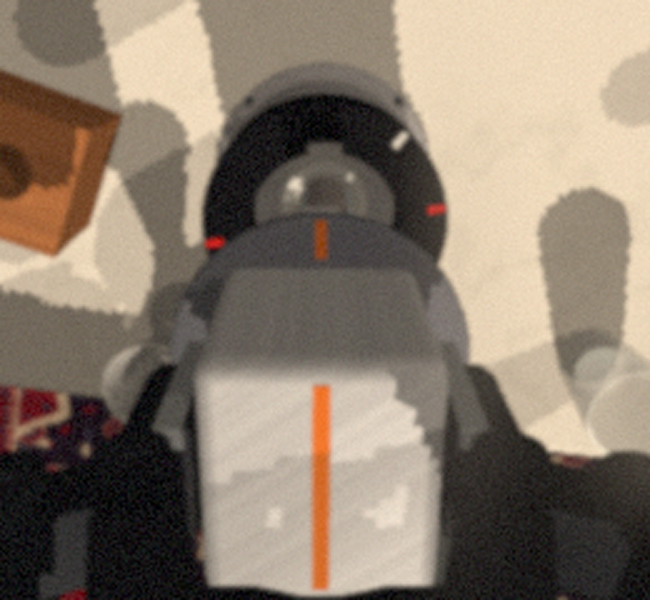

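The marks' midpoint (325,226) and the upper notch (323,148) line up with the lid's pointer (321,240), so the angle is right. The collar is about 2 mm further along tool x.

Request:
{"op": "drive_tool", "data": {"xyz": [[0.2, 0, 2], [0.2, 0, 4.5], [0.2, 0, 6], [0.2, 0, 7], [0.2, 0, 7.8]], "dr": [[0, 0, 0], [0, 0, 0], [0, 0, 0], [0, 0, 0], [0, 0, 0]], "grip": [0.3, 0.3, 0.3, 0.3, 0.3]}}

```text
time: 11.52
eef_pos: [0.4519, 0.0832, 0.1462]
tcp_rot: [180.0, -0.0, 7.7]
force: [0.7, -0.6, -1.7]
opening: 0.508
```

Request:
{"op": "drive_tool", "data": {"xyz": [[0, 0, 0.4], [0, 0, 0.8]], "dr": [[0, 0, 0], [0, 0, 0]], "grip": [0.3, 0.3]}}

```text
time: 11.78
eef_pos: [0.4521, 0.0834, 0.1389]
tcp_rot: [180.0, -0.1, 7.8]
force: [0.1, -1.9, -0.1]
opening: 0.506
```

Request:
{"op": "drive_tool", "data": {"xyz": [[0, 0, 0.4], [0, 0, 0.8], [0, 0, 1.1], [0, 0, 1.3], [0, 0, 1.3]], "dr": [[0, 0, 0], [0, 0, 0], [0, 0, 0], [0, 0, 0], [0, 0, 0]], "grip": [0.3, 0.3, 0.3, 0.3, 0.3]}}

```text
time: 12.4
eef_pos: [0.4526, 0.0837, 0.1294]
tcp_rot: [180.0, -0.1, 7.8]
force: [-8.9, -1.9, 18.7]
opening: 0.504
```

Request:
{"op": "drive_tool", "data": {"xyz": [[-0.15, 0, 0], [-0.15, 0, 0], [-0.15, 0, 0]], "dr": [[0, 0, 0], [0, 0, 0], [0, 0, 0]], "grip": [0.3, 0.3, 0.3]}}

```text
time: 12.78
eef_pos: [0.4525, 0.0837, 0.1294]
tcp_rot: [180.0, -0.3, 7.8]
force: [-2.3, -0.5, 12.7]
opening: 0.506
```

Run:
```python
from h import *
import pickle
c=bot.camera("side");d=bot.camera("scene"); w=bot.camera("wrist"); s=bot.observe();print(s["eef_pos"],s["tcp_rot"],s["force"],s["torque"])
pickle.dump((c,d,w),open("c8.pkl","wb"))
a=cv2.resize(c["image"][165:225,195:260],(390,360),interpolation=2);b=cv2.resize(d["image"][160:220,195:260],(390,360),interpolation=2)
w=cv2.resize(w["image"][110:350,110:410],(300,240))
im=np.vstack([np.hstack([a,b]),np.hstack([w,np.zeros((240,480,3),np.uint8)])])
cv2.imwrite("pics/c8.png",np.clip(im*1.4,0,255).astype(np.uint8)[:,:,::-1])
```

```text
[0.45246826 0.08369355 0.12942013] [179.97260333  -0.31725036   7.77536212] [-2.2448768   0.22285281 13.71984507] [-0.41219028  0.49368547 -0.05190188]
```

View pics/c8.png

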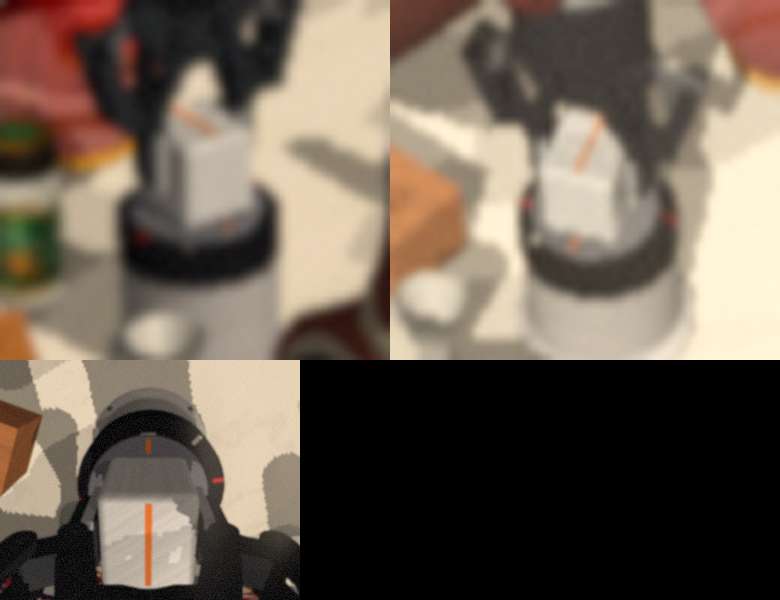

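The side and scene views show the flange lying concentrically on the collar. I'll check its height numerically.

Run:
```python
from h import *
import pickle
c,d,w=pickle.load(open("c8.pkl","rb")); c4=pickle.load(open("c4.pkl","rb"))
print(tri(d,(228.5,183.8),c,(227.7,184.9)))
for z in (.150,.158):print(z,proj(d,np.array([.4508,.083,z])),proj(c,np.array([.4508,.083,z])))
def om(im,roi):
    x0,y0,x1,y1=roi;h=cv2.cvtColor(im,cv2.COLOR_RGB2HSV)[y0:y1,x0:x1].astype(int)
    ys,xs=np.nonzero((h[:,:,0]>3)&(h[:,:,0]<20)&(h[:,:,1]>60)&(h[:,:,2]>60));return xs.mean()+x0,ys.mean()+y0,len(xs)
print(om(d["image"],(224,176,233,190)),om(c["image"],(222,180,234,190)))
# wrist: width ratio of the line: crown top relative to grip unchanged -> lid height from flange vs collar marks
```

```text
(array([0.4527873 , 0.08062044, 0.14623794]), np.float64(0.0021238614397400667))
0.15 [227.57489135 183.52555682] [227.07827138 184.02841442]
0.158 [227.44365371 181.88135984] [227.03645697 181.83403674]
(np.float64(228.23809523809524), np.float64(182.85714285714286), 21) (np.float64(226.34782608695653), np.float64(184.2173913043478), 23)
```

The height agrees with a seated lid: the crown top should be at 0.150 m and a lid 8 mm high doesn't fit. I'll now turn clockwise slowly, which is +z for the downward tool.

Request:
{"op": "drive_tool", "data": {"xyz": [[0, 0, -0.1], [0, 0, -0.1], [0, 0, -0.1], [0, 0, -0.1], [0, 0, -0.1]], "dr": [[0, 0, 3], [0, 0, 7], [0, 0, 11], [0, 0, 15], [0, 0, 15]], "grip": [0.3, 0.3, 0.3, 0.3, 0.3]}}

```text
time: 13.55
eef_pos: [0.4524, 0.0825, 0.1294]
tcp_rot: [179.9, -0.3, -7.2]
force: [1.3, -3.9, 8.1]
opening: 0.504
```

Run:
```python
from h import *
s=bot.observe();print(s["eef_pos"],s["tcp_rot"],s["force"],s["torque"],s["opening"],s["qpos"][5])
```

```text
[0.45242946 0.08252096 0.12940421] [179.89793427  -0.34010257  -7.24336773] [ 1.31174054 -3.94794882  8.13625497] [-0.99609498  0.08771347  0.05906163] 0.5041657808023234 98.42601842214378
```

The turn is smooth and the torque of about 0.06 N m fits the spring. I'll continue to the white marks.

Request:
{"op": "drive_tool", "data": {"xyz": [[0, 0, 0], [0, 0, 0], [0, 0, 0], [0, 0, 0], [0, 0, 0]], "dr": [[0, 0, 5], [0, 0, 10], [0, 0, 15], [0, 0, 20], [0, 0, 24]], "grip": [0.3, 0.3, 0.3, 0.3, 0.3]}}

```text
time: 14.18
eef_pos: [0.4518, 0.0815, 0.1294]
tcp_rot: [179.8, -0.3, -31.3]
force: [-2.8, -9.8, 10.4]
opening: 0.509
```

Request:
{"op": "drive_tool", "data": {"xyz": [[0, 0, 0], [0, 0, 0], [0, 0, 0]], "dr": [[0, 0, 0], [0, 0, 0], [0, 0, 0]], "grip": [0.3, 0.3, 0.3]}}

```text
time: 14.55
eef_pos: [0.4519, 0.0816, 0.1294]
tcp_rot: [179.9, -0.3, -31.2]
force: [-1.3, -8.2, 10.8]
opening: 0.507
```

Run:
```python
from h import *
import pickle
w=bot.camera("wrist"); c=bot.camera("side"); s=bot.observe();print(s["eef_pos"],s["tcp_rot"],s["force"],s["torque"],s["opening"],s["qpos"][5])
pickle.dump((w,c),open("c9.pkl","wb"))
a=cv2.resize(w["image"][110:350,130:390],(520,480),interpolation=2);b=cv2.resize(c["image"][165:245,195:242],(282,480),interpolation=2)
cv2.imwrite("pics/c9.png",np.clip(np.hstack([a,b])*1.4,0,255).astype(np.uint8)[:,:797,::-1])
```

```text
[0.45189726 0.08157275 0.1294149 ] [179.86613622  -0.33398451 -31.20313606] [-0.59350892 -8.74651341 11.79160082] [-1.50788212  0.53815528  0.10628374] 0.5070561482710513 122.38923621105035
```

View pics/c9.png

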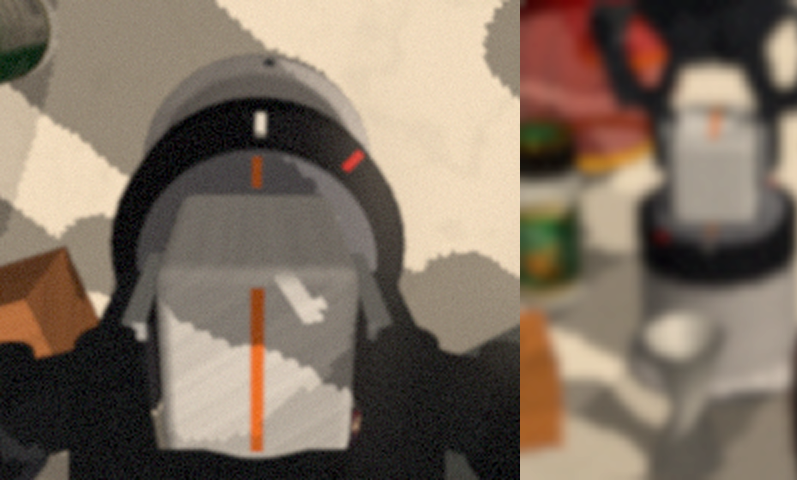

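The flange pointer (257,172) stands at the white mark (260,124), the lid is flat and still gripped, and the TCP height has not changed. Handing in.

Run:
```python
from workcell import bot
s=bot.observe();print(s["time"],s["tcp_rot"],s["opening"]);print(bot.job_done())
```

```text
14.65 [179.86613622  -0.33398451 -31.20313606] 0.5070561482710513
the job is handed in; nothing more can be done
None
```

I handed the job in at 14.65 s, with the red tube in the canister's well and the lid fitted. The lid was turned to the white marks and is still gripped at 60 N. The hand-in gave no verdict.

**Tube:** the red tube met the well floor (about 8 N), and after release its cap was where a fully seated tube should appear in all three views. That agrees to 1–2 pixels.

**Lid:**
- **Seating:** the lid went through the notches and stopped with the TCP at z = 0.1294 m. The camera views agree with a seated lid rather than one standing 8 mm high.
- **Turn:** I turned it 39° clockwise, and the pointer lined up with the white mark in the last picture. The turning torque was 0.06 N m on the way and about 0.11 N m at the end. The spring alone would give about 0.15 N m there, so that reading is somewhat low. The turn stopped well short of the lock.

**Checks that were off:**
- The wrist camera read about 1.4 mm off sideways; I corrected for that.
- A sideways push of about 9 N on the collar remained at hand-in. The lid was still and flat, so I left it.

I saw no sign that the other two tubes or the bystanders had moved, but I did not measure them again at the end. I viewed 10 pictures in all.

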